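# Get the squat jar out from among the stock bottles and onto the balance

### The job

The squat jar on the grey stock rack is wanted on the balance, but three taller containers crowd around it: first set all three aside, standing in the white side tray, then stand the jar in the middle of the balance pan. With the jar on the pan, put the three containers back on the rack, each exactly where it stood before. Keep everything upright, and do not disturb the two little glass vessels on the front corners of the rack.

Things in the scene. Friction and masses are not known exactly. Their poses are not given: they have to be found in the camera images.
- dropper_mid (a point): Taller container 1: amber glass dropper bottle, round, 44 mm diameter straight up to 64 mm above its foot, then a narrower neck, white collar (27 mm) and rubber bulb; 104 mm tall in all, about 0.13 kg. Stands on one of the three places around the squat jar. Site at its centre, half-way up; z up.
- tub_mid (a point): Taller container 2: round white plastic tub with a black screw lid, 52 mm diameter straight up to 74 mm above its foot, lid 42 mm; 96 mm tall in all, about 0.15 kg. Stands on one of the three places around the squat jar. Site at its centre, half-way up; z up.
- square_mid (a point): Taller container 3: square white plastic bottle, 46 x 46 mm and straight up to 68 mm above its foot, then a shoulder and a black round cap (33 mm); 98 mm tall in all, about 0.14 kg. Stands on one of the three places around the squat jar, within 0.1 rad of square to the rack. Site at its centre, half-way up; z up. x and y are square to its sides.
- jar_mid (a point): The wanted thing: squat round white plastic jar with a flat black lid as wide as the jar, 54 mm diameter all the way up, 48 mm tall, about 0.12 kg. Site at its centre, half-way up; z up.
- rack: Grey lipped rack, fixed: 180 (x) x 256 mm (y), floor 6 mm and rim 16 mm above the bench. Origin under its centre; x away from the robot, y along its length. Things on it to 3 mm, in rack x, y (mm): jar (30, 0); the taller three, in any order, (30, 66), (30, -66), (-42, 0) (white rings); little vessels (-50, +-100). Finger room: side places along rack x; front place and freed jar along rack y.
- tray_in (a point): Empty white side tray, fixed: 280 mm (x) by 140 mm (y) outside, walls 5 mm thick and 16 mm high, floor 5 mm above the bench. Site at the centre of the inner floor, x along its length. Stands to the left or the right of the rack.
- pan (a point): Balance, fixed: grey housing 200 (x) x 160 (y) x 50 mm high, with its dark display at the robot's side, and a round steel pan of 100 mm diameter. Site at the centre of the pan's flat top, 62 mm above the bench. Stands on the other side of the rack from the tray.
- vial_mid (a point): Bystander, leave alone: little round amber vial with a white cap, 28 mm diameter, 40 mm tall, on a front corner of the rack. Site at its centre, half-way up; z up.
- weigh_mid (a point): Bystander, leave alone: little clear glass weighing bottle with a knobbed lid, 34 mm diameter, 37 mm tall, on the other front corner of the rack. Site on its axis, 18 mm above its foot; z up.
There are look-alikes about, which are no part of the job. What is shaped like the part that bears square_mid but yellow is not meant.

How it is judged:
By the outcome, as a careful person would: the job done as asked, in the order asked, and still so for the second after the job is handed in, with the robot touching nothing.
It also fails if it takes over 134 s, if anything falls off the work surface, if the arm or the gripper's body presses on something with over 40 N, if the wrist force passes 120 N, or if a joint passes its speed limit or range.

### The arm

A 6-joint arm with a two-finger parallel gripper is mounted at the origin on the work surface. World frame = base frame: x ahead of the robot, y to its left, z up, the work surface at z = 0. Lengths are in m, angles in rad, forces in N, time in s.
With the tool pointing down it reaches from about 0.25 to 0.775 m from the base axis. Payload 4 kg.
Tool frame: the origin (TCP) lies on the centre line of the jaws, within the pads' length; the fingertips stand 14 mm ahead of it and the grasp point (between the pads) lies 5 mm behind it; z points along the fingers, y is the line along which they close (so a half turn about z gives the same grasp; the last joint's range is limited). The gripper opens to 85 mm and grips with 20 to 120 N. Pads are 22 mm wide; open, the fingers measure 114 mm over their backs; the gripper's body (76 mm by 85 mm) begins 54 mm behind the grasp point. The pads swing forward as they close: fully open they stand 13 mm farther back than shut.
Start: joints at [1.147, 0.087, 1.371, -0, 1.684, -0.103], TCP at [0.173, 0.522, 0.245] pointing down, gripper open.
Joint ranges: [-3.1, 3.1], [-0.76, 2.03], [0.27, 2.55], [-1.08, 4.22], [0.17, 2.65], [-2.57, 2.57]. Speed limits (rad/s): [2.79, 2.79, 3.14, 3.14, 3.14, 3.14].

### API

Orientations are given as a 3x3 rotation matrix whose columns are the frame's x, y, z axes.
In Python, from workcell import read_state, grab_frame, calibration, sign_off gives the robot as it stands. The module is installed in compiled form; this text tells all that it offers.
- The arm moves only by the shell command python3 -m inch 'ROWS' [FORCE]. ROWS is JSON, a list of rows, each a list of 7 numbers: the turn, a rotation vector about the world's x, y, z in rad, then the shift along the world's x, y, z in mm, then the opening in per cent of the stroke, from 0 (shut) to 100 (fully open). In form: [[ax, ay, az, tx, ty, tz, fingers], ...]. A call has 1 to 20 rows; each row is the pose to reach, as a shift and turn from the pose commanded when the call began; what a row does not reach only later rows make up. A row lasts 1/12 s, in which the tool goes at most 41.7 mm and 7.16 degrees, less where a joint would pass 70% of its speed; a pose out of reach is approached as far as the arm can. A call with a gripper value outside its range is refused whole. The fingers move at their own pace and stop on an object; FORCE is the grip in N (left out, the last holds). Time passes only in rows, so rows that repeat a pose let the fingers close. It gives the time, the measured TCP pose, the force, the opening and the grip force at its end, in the units of the state.
- read_state(): the state, without advancing time (a new reading comes with each control period).
- grab_frame(name): name is "side" or "top" or "wrist"; returns (picture, depth): 400x640x3 uint8, red, green, blue; 400x640 float32, m along the optical axis (not along the pixel's ray), 0 where there is no reading.
- calibration(name): a dict with "mtx" (3x3 intrinsics, pixels), "k1" (the pictures are not rectified: a ray, as slopes to the right and down, at radius r is drawn at 1 + k1 r^2 times it, then the intrinsics apply), "rvec" (rotation vector, rad) and "tvec" (3), from world to camera coordinates, as OpenCV has them; the wrist camera has in their place "mount" (4x4, takes a point from camera to tool coordinates, whose origin is the TCP and whose axes are the flange's). Camera axes: x right, y down, z forward; pixel columns grow to the right and rows downward; lengths in m; the calibration is good to about 2 mm. A picture is of the moment at which its call begins: read the wrist's pose just before it. calibration takes no time and is no camera call.
- sign_off(): hands the job in; it is judged then, once.
The state is a dict: "clock": time; "joint_positions": joint angles; "dq": joint speeds; "joint_efforts": joint torques, N m; "position": TCP position; "tool_rot": TCP orientation; "ft_force": force on the tool from outside, world axes, zero at the start; "wrist_torque": the same for the moment, N m; "width": finger opening in m; "gripper_force": force on a finger pad.
Only numpy, scipy, OpenCV 4.12 (cv2) and the standard library are available. Lean on these libraries where they do the work, as an engineer would, in place of code of your own. Each camera call takes 0.05 s, during which the arm holds its last target. There are 200 camera calls.

## Working session

There is one attempt and no reset: what is moved stays moved. The work goes in short steps, Python scripts to look and compute and a shell command to move; the robot and the scene stay as the last step left them, time stands still between calls to the robot, and variables do not carry over. Pictures are saved under pics/ and viewed, at most 14 in all, crops included, and the job is handed in when it is done.

```bash
mkdir -p pics; cat > h.py <<'E'
import numpy as np, cv2
from workcell import *
def cam(name,st=None):
    c=calibration(name); K=np.array(c["mtx"]); k1=c["k1"]
    if "mount" in c:
        T=np.eye(4); T[:3,:3]=st["tool_rot"]; T[:3,3]=st["position"]; M=T@np.array(c["mount"])
        return K,k1,M[:3,:3],M[:3,3]
    R=cv2.Rodrigues(np.array(c["rvec"],float))[0]; t=np.array(c["tvec"],float).ravel()
    return K,k1,R.T,-R.T@t
def rays(C,uv):
    K,k1,R,o=C; uv=np.asarray(uv,float).reshape(-1,1,2)
    n=cv2.undistortPoints(uv,K,np.array([k1,0,0,0,0.]))[:,0]
    return np.c_[n,np.ones(len(n))]@R.T,o
def plane(C,uv,z):
    d,o=rays(C,uv); return o+d*((z-o[2])/d[:,2])[:,None]
def cloud(C,dep,step=1):
    v,u=np.mgrid[0:400:step,0:640:step]; uv=np.c_[u.ravel(),v.ravel()]
    d,o=rays(C,uv); return o+d*dep[v.ravel(),u.ravel()][:,None],uv
E
python3 - <<'E'
from h import *
for n in("top","side"):
    p,d=grab_frame(n); cv2.imwrite(f"pics/{n}0.png",p[...,::-1]); np.savez(f"{n}0.npz",p=p,d=d)
    C=cam(n); print(n,C[3],C[2][:,2])
c=calibration("wrist");print(c["mount"])
s=read_state(); print(s["position"],s["tool_rot"],s["clock"],s["width"])
E
```

```text
top [ 0.43960312 -0.01530849  1.0797177 ] [ 0.09491494  0.00594434 -0.99546764]
side [ 0.23956761 -0.60450503  0.47225606] [ 0.37358546  0.75841051 -0.53408557]
[[-1.19779765e-03 -9.57999839e-01 -2.86766236e-01  7.32733157e-02]
 [ 9.99998911e-01 -9.00094148e-04 -1.16996442e-03 -4.03381800e-04]
 [ 8.62709113e-04 -2.86767325e-01  9.57999873e-01 -1.27701033e-01]
 [ 0.00000000e+00  0.00000000e+00  0.00000000e+00  1.00000000e+00]]
[0.17326879 0.52153926 0.24423933] [[-9.48972299e-01  3.15358317e-01 -8.41625702e-04]
 [ 3.15359367e-01  9.48970513e-01 -1.85326265e-03]
 [ 2.14236184e-04 -2.02410946e-03 -9.99997929e-01]] 0.1 0.0853557806975235
```

View pics/top0.png

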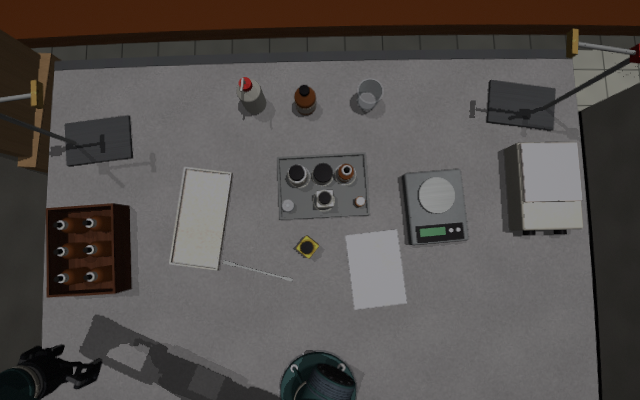

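View pics/side0.png

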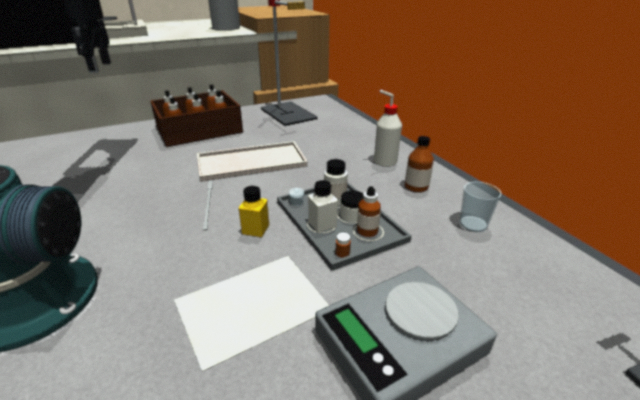

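Top picture: rack centre is near (322,187), with tub (297,174), jar (322,173), dropper (345,172), white square bottle (324,199), clear weighing bottle (288,206) and vial (360,202). The tray is near (203,218) and the pan near (437,195).
Look-alikes:
- Square bottle: white at (324,199) on the rack, or yellow at (307,246) on the bench. The white one is meant.
- Dropper: (345,172) on the rack, or the brown bottles at (305,98) and in the box at (88,250). The one on the rack is meant.
- Tub: (297,174), or the white wash bottle at (248,92). The one on the rack is meant.

```bash
python3 - <<'E'
from h import *
z=np.load("top0.npz");p,d=z["p"],z["d"];C=cam("top")
P=plane(C,[(322,187)],0.016);print("rack c",P)
def rect(quad,h):
    q=plane(C,quad,h);print(np.round(q,3).tolist(),"mean",q.mean(0).round(4), "side angs",[round(float(np.degrees(np.arctan2(*(q[(i+1)%4]-q[i])[1::-1]))),2) for i in range(4)],[round(float(np.linalg.norm(q[(i+1)%4]-q[i])),3) for i in range(4)])
hsv=cv2.cvtColor(p,cv2.COLOR_RGB2HSV)
# height mask from depth
X,uv=cloud(C,d);X=X.reshape(400,640,3);H=X[...,2]
for name,(u0,u1,v0,v1),m,h in [("tray",(150,250,150,285),H>.009,.016),("rack",(265,380,140,235),(H>.010)|((hsv[...,2]<125)&(hsv[...,1]<60)),.016),("bal",(395,480,155,255),H>.035,.05)]:
    k=np.zeros((400,640),np.uint8);k[v0:v1,u0:u1]=m[v0:v1,u0:u1]
    cs,_=cv2.findContours(k,0,2);c=max(cs,key=cv2.contourArea);r=cv2.boxPoints(cv2.minAreaRect(c));print(name,r.round(1).tolist());rect(r,h)
big=cv2.resize(p[145:230,265:380],None,fx=6,fy=6,interpolation=cv2.INTER_CUBIC);cv2.imwrite("pics/crop1.png",big[...,::-1])
for u,v in[(297,172),(322,173),(346,171),(324,198),(307,246),(437,195)]:print(u,v,X[v,u].round(3))
E
```

```text
rack c [[ 0.56565806 -0.02303006  0.016     ]]
tray [[168.39999389648438, 263.8999938964844], [183.3000030517578, 164.8000030517578], [232.0, 172.10000610351562], [217.10000610351562, 271.20001220703125]]
[[0.356, 0.415, 0.016], [0.639, 0.376, 0.016], [0.614, 0.234, 0.016], [0.334, 0.276, 0.016]] mean [0.4856 0.3253 0.016 ] side angs [-7.92, -99.85, 171.45, 80.92] [0.285, 0.144, 0.283, 0.141]
rack [[265.0, 234.0], [265.0, 140.0], [379.0, 140.0], [379.0, 234.0]]
[[0.436, 0.14, 0.016], [0.706, 0.139, 0.016], [0.699, -0.19, 0.016], [0.429, -0.181, 0.016]] mean [ 0.5674 -0.0229  0.016 ] side angs [-0.35, -91.22, 177.96, 88.87] [0.27, 0.329, 0.269, 0.321]
bal [[401.8999938964844, 173.0], [460.70001220703125, 166.5], [468.8999938964844, 239.6999969482422], [410.0, 246.1999969482422]]
[[0.596, -0.245, 0.05], [0.611, -0.41, 0.05], [0.409, -0.421, 0.05], [0.395, -0.259, 0.05]] mean [ 0.5027 -0.3335  0.05  ] side angs [-84.73, -176.8, 94.9, 4.01] [0.166, 0.203, 0.163, 0.202]
297 172 [0.596 0.042 0.102]
322 173 [ 0.6   -0.024  0.054]
346 171 [ 0.596 -0.086  0.104]
324 198 [ 0.527 -0.027  0.1  ]
307 246 [0.403 0.02  0.096]
437 195 [ 0.532 -0.335  0.062]
```

View pics/crop1.png

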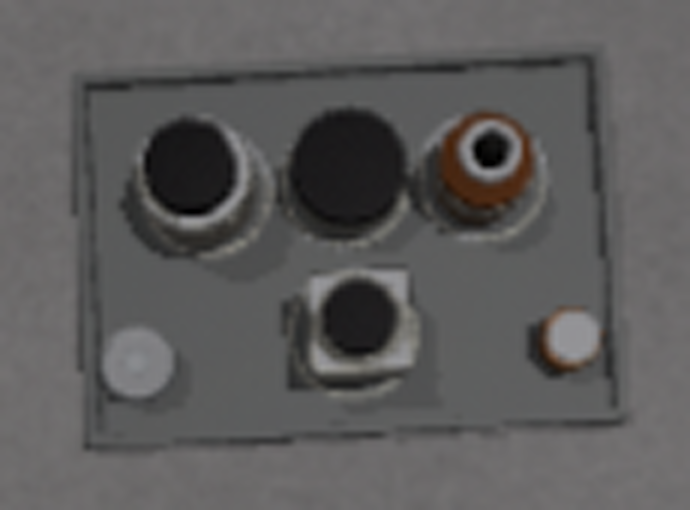

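The crop confirms the choice. On the rack stand the black-lidded round tub (190,165), squat jar (350,165), amber dropper (488,155) and white square bottle (360,320); the yellow one is off the rack. I'm moving the wrist camera over the rack to measure from close by.

```bash
R="[0,0,-1.2,400,-495,40,100]"; python3 -m inch '[[0,0,-0.3,80,-99,40,100],[0,0,-0.6,160,-198,40,100],[0,0,-1.2,400,-495,40,100],[0,0,-1.2,400,-495,40,100],[0,0,-1.2,400,-495,40,100],[0,0,-1.2,400,-495,40,100],[0,0,-1.2,400,-495,40,100],[0,0,-1.2,400,-495,40,100],[0,0,-1.2,400,-495,40,100],[0,0,-1.2,400,-495,40,100],[0,0,-1.2,400,-495,40,100],[0,0,-1.2,400,-495,40,100],[0,0,-1.2,400,-495,40,100],[0,0,-1.2,400,-495,40,100],[0,0,-1.2,400,-495,40,100],[0,0,-1.2,400,-495,40,100],[0,0,-1.2,400,-495,40,100],[0,0,-1.2,400,-495,40,100],[0,0,-1.2,400,-495,40,100],[0,0,-1.2,400,-495,40,100]]' 40
python3 - <<'E'
from h import *
s=read_state();p,d=grab_frame("wrist");cv2.imwrite("pics/w1.png",p[...,::-1]);np.savez("w1.npz",p=p,d=d,pos=s["position"],rot=s["tool_rot"])
print(s["clock"],s["position"].tolist() if hasattr(s["position"],"tolist") else s["position"],calibration("wrist")["mtx"])
E
```

```text
clock: 1.77
position: [0.5726, 0.0285, 0.2856]
tool_rot: [[-0.052, 0.999, 0.0], [0.999, 0.052, 0.0], [0.0, 0.0, -1.0]]
ft_force: [-0.2, 0.6, -0.5]
width: 0.0855
gripper_force: 0.0
1.7667 [0.5726228995443038, 0.02845130348653361, 0.28557157429410224] [[276.73652905   0.         319.88704766]
 [  0.         276.73652905 197.61725301]
 [  0.           0.           1.        ]]
```

View pics/w1.png

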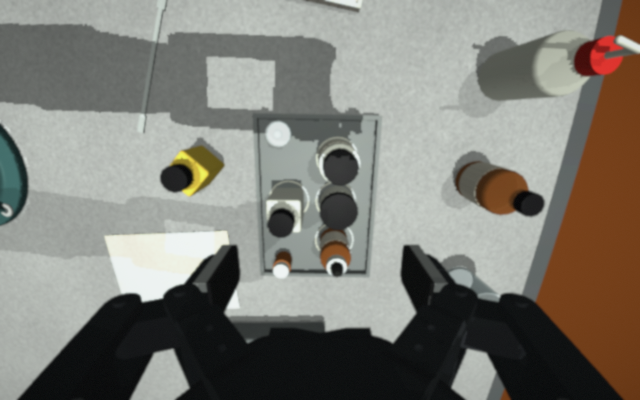

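Wrist view: rack spans (255-380, 112-275), tub lid (341,165), jar lid (338,208), dropper bulb (336,267), square cap (281,222), weighing bottle (278,133) and vial (282,268).

```bash
cat > m.py <<'E'
from h import *
def tops(name,p,d,st=None,verbose=True):
    C=cam(name,st);X,uv=cloud(C,d);X=X.reshape(400,640,3);return C,X
def topfit(X,seed,z0,rad,tol=.006):
    m=(abs(X[...,2]-z0)<tol)&(np.hypot(X[...,0]-seed[0],X[...,1]-seed[1])<rad*1.6)
    n,l=cv2.connectedComponents(m.astype(np.uint8))
    if n<2: return None
    k=max(range(1,n),key=lambda i:(l==i).sum()); q=X[l==k]
    (cx,cy),r=cv2.minEnclosingCircle(q[:,:2].astype(np.float32))
    return np.r_[q.mean(0),cx,cy,r,len(q)]
OBJ={"tub":((.596,.042),.102,.021),"jar":((.6,-.024),.054,.027),"drop":((.596,-.088),.110,.007),"sq":((.525,-.027),.104,.0165)}
E
python3 - <<'E'
from m import *
np.set_printoptions(suppress=True,precision=4)
z=np.load("w1.npz");st={"position":z["pos"],"tool_rot":z["rot"]}
t=np.load("top0.npz")
s=np.load("side0.npz")
for n,p,d,ss in[("wrist",z["p"],z["d"],st),("top",t["p"],t["d"],None),("side",s["p"],s["d"],None)]:
    C,X=tops(n,p,d,ss)
    for o,(c,h,r) in OBJ.items(): print(n,o,topfit(X,c,h,r))
    print("pan",topfit(X,(.53,-.335),.062,.05,.004))
    # bench height sanity
    m=(abs(X[...,0]-.45)<.02)&(abs(X[...,1]-.1)<.05);print("bench z",X[m][:,2].mean(),X[m][:,2].std())
# rack rim corners in wrist picture
C,X=tops("wrist",z["p"],z["d"],st)
k=((X[...,2]>.003)&(abs(X[...,0]-.565)<.13)&(abs(X[...,1]+.023)<.165)).astype(np.uint8)
k=cv2.morphologyEx(k,cv2.MORPH_OPEN,np.ones((3,3)))
cs,_=cv2.findContours(k,0,2);c=max(cs,key=cv2.contourArea);q=X[c[:,0,1],c[:,0,0]]
hull=plane(C,c[:,0].astype(float),.016)[:,:2].astype(np.float32)
print("rack rect",cv2.minAreaRect(hull))
g=cv2.cvtColor(z["p"],cv2.COLOR_RGB2GRAY)[100:290,240:395]
cv2.imwrite("pics/w1c.png",cv2.resize(z["p"][100:290,240:395],None,fx=3.1,fy=3.1,interpolation=cv2.INTER_CUBIC)[...,::-1])
E
```

```text
wrist tub [   0.5943    0.0451    0.101     0.5943    0.0445    0.021  1015.    ]
wrist jar [   0.5997   -0.0249    0.0531    0.5998   -0.0259    0.0269 1126.    ]
wrist drop [ 0.5987 -0.0871  0.1074  0.5999 -0.0906  0.0069 87.    ]
wrist sq [  0.5265  -0.028    0.1031   0.526   -0.0287   0.0167 559.    ]
pan None
bench z -0.0009264658364645924 0.0008341082498326434
top tub [  0.5971   0.0441   0.1014   0.5973   0.0439   0.0205 187.    ]
top jar [  0.6027  -0.0263   0.0535   0.6026  -0.0261   0.0267 294.    ]
top drop [ 0.6011 -0.088   0.1082  0.5999 -0.0875  0.0067 21.    ]
top sq [  0.5289  -0.0289   0.1034   0.5291  -0.0292   0.0164 123.    ]
pan [   0.5331   -0.3333    0.0616    0.5334   -0.334     0.0509 1024.    ]
bench z -0.0005285794024607389 0.0019231322651221486
side tub [  0.5939   0.0409   0.0998   0.5953   0.0434   0.0217 153.    ]
side jar [  0.598   -0.0272   0.0519   0.6005  -0.0259   0.0272 264.    ]
side drop [ 0.599  -0.0905  0.1066  0.5998 -0.0897  0.0058 25.    ]
side sq [  0.5262  -0.0316   0.1018   0.5279  -0.0292   0.0174 136.    ]
pan [   0.5292   -0.338     0.0603    0.5319   -0.3354    0.0509 3059.    ]
bench z -0.0017494439420866967 0.0007415267953207711
rack rect ((0.5886655449867249, -0.2834295928478241), (1.3027464151382446, 0.3748781383037567), 2.8907082080841064)
```

View pics/w1c.png

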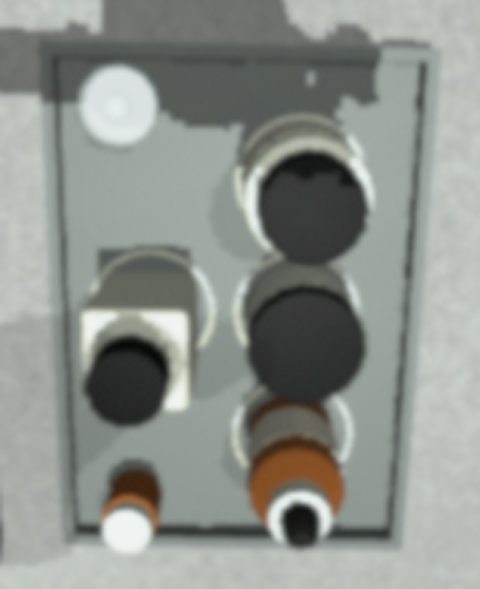

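```bash
python3 -m inch '[[0,0,0,10,7,-30,90],[0,0,0,22,16,-66,90],[0,0,0,22,16,-66,90],[0,0,0,22,16,-66,90]]'
cat > look.py <<'E'
from m import *
import sys
np.set_printoptions(suppress=True,precision=4)
tag=sys.argv[1];s=read_state();p,d=grab_frame("wrist");cv2.imwrite(f"pics/{tag}.png",p[...,::-1]);np.savez(tag+".npz",p=p,d=d,pos=s["position"],rot=s["tool_rot"])
print("tcp",s["position"],s["clock"])
C,X=tops("wrist",p,d,s)
for a in sys.argv[2:]:
    x,y,z,r=map(float,a.split(","));print(a,topfit(X,(x,y),z,r))
E
python3 look.py w2 .595,.044,.102,.021 .6,-.025,.054,.027
```

```text
clock: 2.15
position: [0.5936, 0.0442, 0.2168]
tool_rot: [[-0.052, 0.999, -0.006], [0.999, 0.052, -0.0], [0.0, -0.006, -1.0]]
ft_force: [-0.3, -0.2, 0.7]
width: 0.0767
gripper_force: 0.0
tcp [0.5936 0.0442 0.2168] 2.15
.595,.044,.102,.021 [   0.5945    0.0455    0.101     0.5946    0.0446    0.0209 1533.    ]
.6,-.025,.054,.027 [   0.5999   -0.0244    0.0531    0.6      -0.0258    0.0271 1555.    ]
```

```bash
python3 -m inch '[[0,0,0,0,0,-25,90],[0,0,0,0,0,-50,90],[0,0,0,0,0,-80,90],[0,0,0,0,0,-110,90],[0,0,0,0,0,-135,90],[0,0,0,0,0,-155,90],[0,0,0,0,0,-167,90],[0,0,0,0,0,-167,90],[0,0,0,0,0,-167,90]]'
```

```text
clock: 2.95
position: [0.5963, 0.0429, 0.0542]
tool_rot: [[-0.05, 0.999, 0.003], [0.999, 0.05, -0.0], [-0.0, 0.003, -1.0]]
ft_force: [0.2, 0.1, -0.2]
width: 0.0768
gripper_force: 0.0
```

```bash
python3 -m inch '[[0,0,0,-1,1,-1,90],[0,0,0,-1,1,-1,90],[0,0,0,-1,1,-1,90]]'
```

```text
clock: 3.2
position: [0.5955, 0.044, 0.0533]
tool_rot: [[-0.05, 0.999, 0.003], [0.999, 0.05, -0.0], [-0.0, 0.003, -1.0]]
ft_force: [-0.7, -0.3, -0.8]
width: 0.0771
gripper_force: 0.0
```

```bash
python3 look.py w3 .595,.044,.102,.021; python3 -m inch '[[0,0,0,0,0,0,40],[0,0,0,0,0,0,40],[0,0,0,0,0,0,40],[0,0,0,0,0,0,40],[0,0,0,0,0,0,40],[0,0,0,0,0,0,40]]' 40;python3 look.py w4 .595,.044,.102,.021
```

```text
tcp [0.5955 0.044  0.0533] 3.2
.595,.044,.102,.021 [   0.5944    0.0544    0.1007    0.5948    0.0452    0.021  5620.    ]
clock: 3.75
position: [0.5949, 0.0439, 0.052]
tool_rot: [[-0.05, 0.999, 0.001], [0.999, 0.05, -0.0], [-0.0, 0.001, -1.0]]
ft_force: [0.9, -0.4, 3.4]
width: 0.051
gripper_force: 42.1
tcp [0.5949 0.0439 0.052 ] 3.75
.595,.044,.102,.021 [   0.5937    0.0551    0.1007    0.5938    0.0494    0.02   5323.    ]
```

View pics/w4.png

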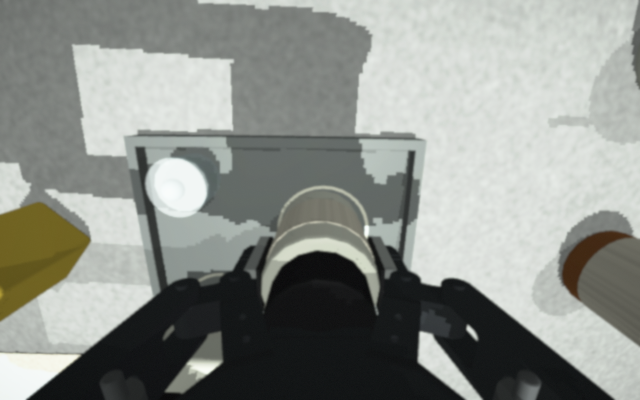

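The tub is between the pads, held at 42 N and shifted under 1 mm. Next I lift it and carry it to the far end of the tray.

```bash
python3 -m inch '[[0,0,0,0,0,15,40],[0,0,0,0,0,35,40],[0,0,0,0,5,60,40],[0,0,0,-2,20,70,40],[0,0,0,-4,45,70,40],[0,0,0,-7,75,70,40],[0,0,0,-10,110,70,40],[0,0,0,-13,145,70,40],[0,0,0,-16,180,70,40],[0,0,0,-20,212,70,40],[0,0,0,-23,240,65,40],[0,0,0,-25,260,50,40],[0,0,0,-25,269,35,40],[0,0,0,-25,269,20,40],[0,0,0,-25,269,8,40],[0,0,0,-25,269,3,40],[0,0,0,-25,269,1,40],[0,0,0,-25,269,0,40],[0,0,0,-25,269,0,40],[0,0,0,-25,269,0,40]]'
```

```text
clock: 5.47
position: [0.57, 0.3124, 0.0514]
tool_rot: [[-0.049, 0.999, 0.001], [0.999, 0.049, 0.0], [0.0, 0.001, -1.0]]
ft_force: [-0.1, 0.6, -0.5]
width: 0.0508
gripper_force: 42.2
```

```bash
python3 -m inch '[[0,0,0,0,0,-0.5,40],[0,0,0,0,0,-0.5,90],[0,0,0,0,0,-0.5,90],[0,0,0,0,0,-0.5,90],[0,0,0,0,0,0,90],[0,0,0,0,0,15,90],[0,0,0,0,0,40,90],[0,0,0,0,0,70,90],[0,0,0,0,0,100,90],[0,0,0,0,0,130,90],[0,0,0,0,0,160,90],[0,0,0,0,0,170,90],[0,0,0,0,0,170,90]]'; python3 look.py w5 .57,.312,.101,.021
```

```text
clock: 6.55
position: [0.571, 0.3137, 0.2262]
tool_rot: [[-0.05, 0.999, 0.008], [0.999, 0.05, 0.004], [0.003, 0.008, -1.0]]
ft_force: [0.6, -0.4, 0.3]
width: 0.0768
gripper_force: 0.0
tcp [0.571  0.3137 0.2262] 6.55
.57,.312,.101,.021 [   0.5689    0.3141    0.1       0.5686    0.3132    0.0211 1420.    ]
```

View pics/w5.png

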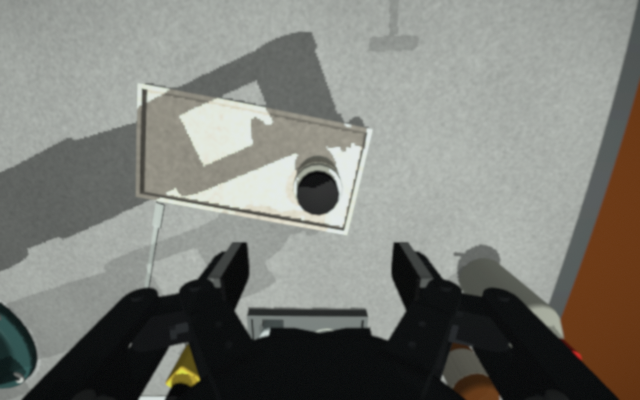

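The tub stands upright near the far end of the tray, at (318,190). Next is the dropper.

```bash
python3 -m inch '[[0,0,0,2,-30,0,90],[0,0,0,5,-70,0,90],[0,0,0,8,-110,0,90],[0,0,0,11,-150,0,90],[0,0,0,14,-190,0,90],[0,0,0,17,-230,0,90],[0,0,0,20,-270,0,90],[0,0,0,23,-310,0,90],[0,0,0,26,-350,0,90],[0,0,0,28,-380,0,90],[0,0,0,29,-398,0,90],[0,0,0,29,-402,0,90],[0,0,0,29,-402,0,90],[0,0,0,29,-402,0,90]]'; python3 look.py w6 .6,-.09,.110,.007 .6,-.026,.054,.027 .527,-.029,.104,.0165
python3 - <<'E'
from h import *
z=np.load("w5.npz");C=cam("wrist",{"position":z["pos"],"tool_rot":z["rot"]})
q=plane(C,[(137,85),(371,130),(347,234),(138,196)],.016)[:,:2];print(q.round(4).tolist(),q.mean(0))
# dropper: amber body outline at wrist
z=np.load("w6.npz");C=cam("wrist",{"position":z["pos"],"tool_rot":z["rot"]})
X,_=cloud(C,z["d"]);X=X.reshape(400,640,3);D=np.hypot(X[...,0]-.6,X[...,1]+.09)
for a,b in((.1,.115),(.085,.1),(.067,.083),(.05,.067),(.02,.05)):
    m=(D<.035)&(X[...,2]>a)&(X[...,2]<b);q=X[m]
    print(a,b,len(q),q.min(0).round(4),q.max(0).round(4)) if len(q) else None
E
```

```text
clock: 7.77
position: [0.5978, -0.0881, 0.2192]
tool_rot: [[-0.05, 0.999, -0.003], [0.999, 0.05, 0.002], [0.002, -0.003, -1.0]]
ft_force: [0.6, 0.8, -0.0]
width: 0.077
gripper_force: 0.0
tcp [ 0.5978 -0.0881  0.2192] 7.7667
.6,-.09,.110,.007 [  0.599   -0.0876   0.1072   0.5989  -0.0886   0.0075 183.    ]
.6,-.026,.054,.027 [   0.6001   -0.0259    0.053     0.6003   -0.0263    0.027  2111.    ]
.527,-.029,.104,.0165 [   0.5275   -0.0287    0.103     0.5271   -0.0288    0.0166 1156.    ]
[[0.3552, 0.412], [0.6305, 0.3728], [0.6121, 0.2371], [0.3393, 0.2771]] [0.48427102 0.32475433]
0.1 0.115 240 [ 0.5913 -0.0966  0.1004] [ 0.6071 -0.0804  0.1107]
0.085 0.1 381 [ 0.5861 -0.1017  0.0853] [ 0.6123 -0.0751  0.1   ]
0.067 0.083 690 [ 0.5781 -0.1102  0.067 ] [ 0.6207 -0.0671  0.0823]
0.05 0.067 131 [ 0.5771 -0.0874  0.05  ] [ 0.6201 -0.0661  0.0669]
0.02 0.05 118 [ 0.5786 -0.08    0.0203] [ 0.6187 -0.0662  0.0498]
```

```bash
python3 -m inch '[[0,0,0,0,0,-20,85],[0,0,0,0,0,-50,85],[0,0,0,0,0,-80,85],[0,0,0,0,0,-110,85],[0,0,0,0,0,-135,85],[0,0,0,0,0,-155,85],[0,0,0,0,0,-164,85],[0,0,0,0,0,-164,85],[0,0,0,0,0,-164,85],[0,0,0,0,0,-164,85],[0,0,0,0,0,-164,85]]'; python3 look.py w7 .599,-.0885,.110,.007
```

```text
clock: 8.73
position: [0.5999, -0.0891, 0.0598]
tool_rot: [[-0.05, 0.999, 0.004], [0.999, 0.05, -0.001], [-0.001, 0.004, -1.0]]
ft_force: [-0.7, 0.2, 0.7]
width: 0.0722
gripper_force: 0.0
tcp [ 0.5999 -0.0891  0.0598] 8.7333
.599,-.0885,.110,.007 [  0.5994  -0.0851   0.1069   0.5994  -0.0871   0.0077 876.    ]
```

```bash
python3 -m inch '[[0,0,0,-0.7,0.5,-2,85],[0,0,0,-0.7,0.5,-4,85],[0,0,0,-0.7,0.5,-4,85],[0,0,0,-0.7,0.5,-4,85],[0,0,0,-0.7,0.5,-4,85]]'; python3 look.py w8 .599,-.0885,.110,.007; python3 -m inch '[[0,0,0,0,0,0,25],[0,0,0,0,0,0,25],[0,0,0,0,0,0,25],[0,0,0,0,0,0,25],[0,0,0,0,0,0,25],[0,0,0,0,0,0,25],[0,0,0,0,0,0,25]]' 40;python3 look.py w9 .599,-.0885,.110,.007
```

```text
clock: 9.2
position: [0.5977, -0.0886, 0.0533]
tool_rot: [[-0.05, 0.999, -0.0], [0.999, 0.05, 0.0], [0.0, -0.0, -1.0]]
ft_force: [-0.1, 0.5, 0.4]
width: 0.0727
gripper_force: 0.0
tcp [ 0.5977 -0.0886  0.0533] 9.2
.599,-.0885,.110,.007 [  0.5988  -0.0813   0.1087   0.5986  -0.0821   0.007  635.    ]
clock: 9.83
position: [0.5981, -0.0886, 0.0538]
tool_rot: [[-0.05, 0.999, 0.001], [0.999, 0.05, -0.0], [-0.0, 0.001, -1.0]]
ft_force: [0.9, 0.2, 1.5]
width: 0.0429
gripper_force: 40.9
tcp [ 0.5981 -0.0886  0.0538] 9.8333
.599,-.0885,.110,.007 [  0.5979  -0.0817   0.1086   0.5978  -0.0828   0.008  660.    ]
```

```bash
python3 -m inch '[[0,0,0,0,0,12,25],[0,0,0,0,0,35,25],[0,0,0,0,0,65,25],[0,0,0,0,0,95,25],[0,0,0,-2,10,118,25],[0,0,0,-10,32,125,25],[0,0,0,-23,62,125,25],[0,0,0,-39,95,125,25],[0,0,0,-55,128,125,25],[0,0,0,-71,161,125,25],[0,0,0,-87,194,125,25],[0,0,0,-103,227,125,25],[0,0,0,-119,260,125,25],[0,0,0,-135,293,125,25],[0,0,0,-151,326,120,25],[0,0,0,-167,359,105,25],[0,0,0,-182,390,85,25],[0,0,0,-193,415,65,25],[0,0,0,-198,426,45,25],[0,0,0,-198,426,30,25]]'; python3 -m inch '[[0,0,0,0,0,-12,25],[0,0,0,0,0,-22,25],[0,0,0,0,0,-28,25],[0,0,0,0,0,-30,25],[0,0,0,0,0,-30,25],[0,0,0,0,0,-30,25],[0,0,0,0,0,-30,25]]'
```

```text
clock: 11.55
position: [0.397, 0.3394, 0.0816]
tool_rot: [[-0.054, 0.999, -0.003], [0.999, 0.054, -0.001], [-0.0, -0.003, -1.0]]
ft_force: [-0.1, -0.3, -1.4]
width: 0.0433
gripper_force: 40.9
clock: 12.13
position: [0.4006, 0.3376, 0.0544]
tool_rot: [[-0.049, 0.999, 0.002], [0.999, 0.049, 0.001], [0.001, 0.002, -1.0]]
ft_force: [0.4, -0.7, -1.2]
width: 0.0429
gripper_force: 40.9
```

```bash
python3 -m inch '[[0,0,0,0,0,-1,25],[0,0,0,0,0,-1,25],[0,0,0,0,0,-1,70],[0,0,0,0,0,-1,75],[0,0,0,0,0,-1,75],[0,0,0,0,0,0,75],[0,0,0,0,0,15,75],[0,0,0,0,0,40,75],[0,0,0,0,0,75,75],[0,0,0,0,0,110,80],[0,0,0,0,0,140,85],[0,0,0,0,0,160,90],[0,0,0,0,0,165,90],[0,0,0,0,0,165,90]]'; python3 look.py w10 .4,.337,.109,.007 .569,.3132,.101,.021
```

```text
clock: 13.3
position: [0.4005, 0.338, 0.2205]
tool_rot: [[-0.05, 0.999, 0.004], [0.999, 0.05, 0.003], [0.002, 0.004, -1.0]]
ft_force: [0.1, -0.5, 0.3]
width: 0.0768
gripper_force: 0.0
tcp [0.4005 0.338  0.2205] 13.3
.4,.337,.109,.007 [  0.3994   0.3384   0.1062   0.3996   0.3373   0.0074 181.    ]
.569,.3132,.101,.021 [   0.5672    0.3141    0.1       0.5689    0.3126    0.0215 1298.    ]
```

View pics/w10.png

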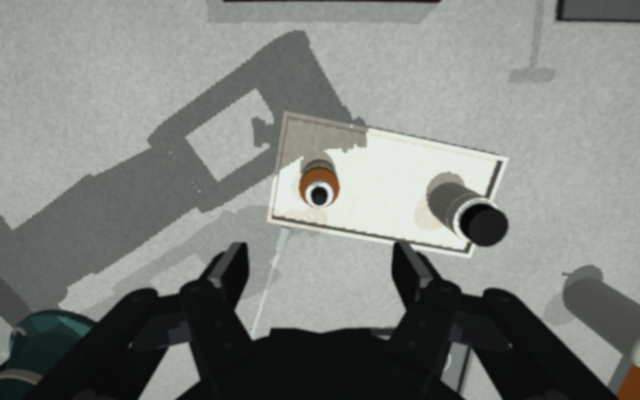

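The dropper stands at (319,188) and the tub at (482,222), both upright in the tray. Next is the square bottle, with the tool turned a quarter turn.

```bash
python3 -m inch '[[0,0,0.12,9,-26,0,90],[0,0,0.24,18,-52,0,90],[0,0,0.36,28,-80,0,90],[0,0,0.48,38,-110,0,90],[0,0,0.6,48,-140,0,90],[0,0,0.72,58,-170,0,90],[0,0,0.84,68,-200,0,90],[0,0,0.96,79,-230,0,90],[0,0,1.08,90,-260,0,90],[0,0,1.2,101,-292,0,90],[0,0,1.32,112,-324,0,90],[0,0,1.44,121,-350,0,90],[0,0,1.54,126,-364,0,90],[0,0,1.565,127,-367,0,90],[0,0,1.565,127,-367,0,90],[0,0,1.565,127,-367,0,90],[0,0,1.565,127,-367,0,90]]'; python3 look.py w11 .527,-.029,.104,.0165 .6,-.026,.054,.027
python3 - <<'E'
from m import *
z=np.load("w11.npz");C=cam("wrist",{"position":z["pos"],"tool_rot":z["rot"]});p=z["p"]
X,_=cloud(C,z["d"]);X=X.reshape(400,640,3)
m=(np.hypot(X[...,0]-.527,X[...,1]+.029)<.045)&(X[...,2]>.066)&(X[...,2]<.085)
q=X[m][:,:2].astype(np.float32);print(len(q),cv2.minAreaRect(q))
m2=(np.hypot(X[...,0]-.527,X[...,1]+.029)<.05)&(X[...,2]>.02)&(X[...,2]<.085)
q=X[m2];print(len(q),q.min(0),q.max(0),cv2.minAreaRect(q[:,:2].astype(np.float32)))
E
```

```text
clock: 14.77
position: [0.526, -0.0289, 0.2167]
tool_rot: [[-0.999, -0.044, -0.003], [-0.044, 0.999, 0.001], [0.003, 0.001, -1.0]]
ft_force: [0.3, 0.1, 0.2]
width: 0.077
gripper_force: 0.0
tcp [ 0.526  -0.0289  0.2167] 14.7667
.527,-.029,.104,.0165 [  0.5257  -0.0297   0.103    0.5265  -0.0296   0.0165 978.    ]
.6,-.026,.054,.027 [   0.5987   -0.027     0.053     0.6001   -0.0269    0.0271 1535.    ]
943 ((0.5260655879974365, -0.02969064936041832), (0.045336589217185974, 0.04603973403573036), 2.8743972778320312)
1426 [ 0.502763   -0.05328516  0.02010929] [ 0.57692959 -0.00643945  0.08491849] ((0.5401012897491455, -0.029112782329320908), (0.07346146553754807, 0.046059343963861465), 2.538910388946533)
```

View pics/w11.png

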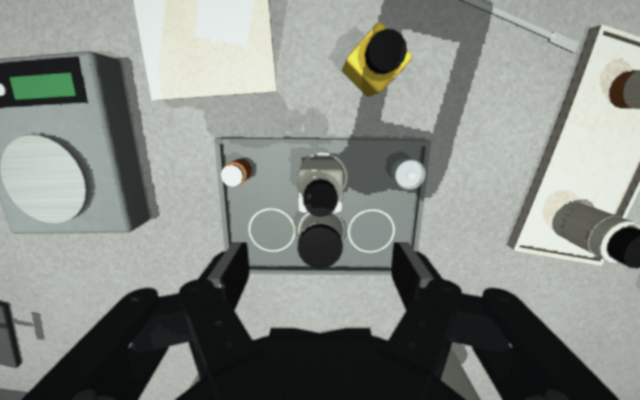

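```bash
python3 -m inch '[[0,0,0.003,0,-0.5,-20,85],[0,0,0.003,0,-0.5,-50,85],[0,0,0.003,0,-0.5,-80,85],[0,0,0.003,0,-0.5,-110,85],[0,0,0.003,0,-0.5,-135,85],[0,0,0.003,0,-0.5,-155,85],[0,0,0.003,0,-0.5,-164,85],[0,0,0.003,0,-0.5,-164,85],[0,0,0.003,0,-0.5,-164,85],[0,0,0.003,0,-0.5,-164,85],[0,0,0.003,0,-0.5,-164,85]]'; python3 look.py w12 .5265,-.0297,.104,.0165
```

```text
clock: 15.73
position: [0.5282, -0.0301, 0.0565]
tool_rot: [[-0.999, -0.047, 0.004], [-0.047, 0.999, -0.001], [-0.004, -0.001, -1.0]]
ft_force: [-0.3, 0.6, -0.3]
width: 0.0727
gripper_force: 0.0
tcp [ 0.5282 -0.0301  0.0565] 15.7333
.5265,-.0297,.104,.0165 [   0.5192   -0.0295    0.1026    0.5253   -0.0293    0.0164 3714.    ]
```

```bash
python3 -m inch '[[0,0,0,-0.5,0.5,-3,85],[0,0,0,-0.5,0.5,-3,85],[0,0,0,-0.5,0.5,-3,85],[0,0,0,-0.5,0.5,-3,85]]'; python3 look.py w13 .5265,-.0297,.104,.0165; python3 -m inch '[[0,0,0,0,0,0,30],[0,0,0,0,0,0,30],[0,0,0,0,0,0,30],[0,0,0,0,0,0,30],[0,0,0,0,0,0,30],[0,0,0,0,0,0,30],[0,0,0,0,0,0,30]]' 40;python3 look.py w14 .5265,-.0297,.104,.0165
```

```text
clock: 16.12
position: [0.5262, -0.0296, 0.0514]
tool_rot: [[-0.999, -0.047, 0.0], [-0.047, 0.999, 0.0], [-0.0, 0.0, -1.0]]
ft_force: [-0.3, -0.1, -0.9]
width: 0.0723
gripper_force: 0.0
tcp [ 0.5262 -0.0296  0.0514] 16.1167
.5265,-.0297,.104,.0165 [   0.5159   -0.0297    0.1027    0.5191   -0.0296    0.0166 2787.    ]
clock: 16.75
position: [0.5264, -0.0296, 0.0515]
tool_rot: [[-0.999, -0.047, 0.0], [-0.047, 0.999, 0.0], [-0.0, -0.0, -1.0]]
ft_force: [0.8, -0.0, 1.7]
width: 0.0459
gripper_force: 41.9
tcp [ 0.5264 -0.0296  0.0515] 16.75
.5265,-.0297,.104,.0165 [   0.5161   -0.0304    0.1026    0.5215   -0.0302    0.0163 2781.    ]
```

```bash
python3 -m inch '[[0,0,0,0,0,12,30],[0,0,0,0,0,35,30],[0,0,0,0,0,65,30],[0,0,0,-1,8,90,30],[0,0,0,-4,30,105,30],[0,0,0,-7,60,110,30],[0,0,0,-11,92,110,30],[0,0,0,-15,125,110,30],[0,0,0,-19,158,110,30],[0,0,0,-23,191,110,30],[0,0,0,-27,224,110,30],[0,0,0,-31,257,110,30],[0,0,0,-35,290,110,30],[0,0,0,-38,320,108,30],[0,0,0,-41,342,95,30],[0,0,0,-42,352,75,30],[0,0,0,-42,354,52,30],[0,0,0,-42,354,30,30],[0,0,0,-42,354,14,30],[0,0,0,-42,354,5,30]]'; python3 -m inch '[[0,0,0,0,0,-4,30],[0,0,0,0,0,-5,30],[0,0,0,0,0,-5,30],[0,0,0,0,0,-5,30]]'
```

```text
clock: 18.47
position: [0.4824, 0.3237, 0.0535]
tool_rot: [[-0.999, -0.048, -0.005], [-0.048, 0.999, -0.003], [0.005, -0.002, -1.0]]
ft_force: [-0.9, -1.0, -2.1]
width: 0.0458
gripper_force: 41.7
clock: 18.8
position: [0.4852, 0.3248, 0.0529]
tool_rot: [[-0.999, -0.047, 0.002], [-0.047, 0.999, 0.001], [-0.003, 0.001, -1.0]]
ft_force: [0.4, -0.4, -2.0]
width: 0.0459
gripper_force: 41.8
```

```bash
python3 -m inch '[[0,0,0,0,0,-1.5,30],[0,0,0,0,0,-1.5,30],[0,0,0,0,0,-1.5,30],[0,0,0,0,0,-1.5,70],[0,0,0,0,0,-1.5,80],[0,0,0,0,0,-1.5,80],[0,0,0,0,0,0,80],[0,0,0,0,0,15,80],[0,0,0,0,0,40,80],[0,0,0,0,0,75,80],[0,0,0,0,0,110,80],[0,0,0,0,0,140,90],[0,0,0,0,0,165,90],[0,0,0,0,0,170,90],[0,0,0,0,0,170,90]]'; python3 look.py w15 .484,.325,.103,.0165 .4,.337,.109,.007 .569,.3132,.101,.021
python3 - <<'E'
from m import *
z=np.load("w15.npz");C=cam("wrist",{"position":z["pos"],"tool_rot":z["rot"]})
X,_=cloud(C,z["d"]);X=X.reshape(400,640,3)
m=(np.hypot(X[...,0]-.485,X[...,1]-.325)<.045)&(X[...,2]>.066)&(X[...,2]<.085)
print(cv2.minAreaRect(X[m][:,:2].astype(np.float32)))
E
```

```text
clock: 20.05
position: [0.4853, 0.3251, 0.2246]
tool_rot: [[-0.999, -0.047, 0.006], [-0.047, 0.999, 0.003], [-0.006, 0.003, -1.0]]
ft_force: [-0.5, -0.1, 0.3]
width: 0.0768
gripper_force: 0.0
tcp [0.4853 0.3251 0.2246] 20.05
.484,.325,.103,.0165 [  0.4843   0.3237   0.102    0.4849   0.3239   0.0165 916.    ]
.4,.337,.109,.007 [  0.4003   0.337    0.1063   0.4001   0.3369   0.0078 241.    ]
.569,.3132,.101,.021 [   0.5674    0.3126    0.1       0.5692    0.3126    0.0213 1127.    ]
((0.4842855930328369, 0.32358318567276), (0.04479779675602913, 0.04580717906355858), 2.7794387340545654)
```

View pics/w15.png

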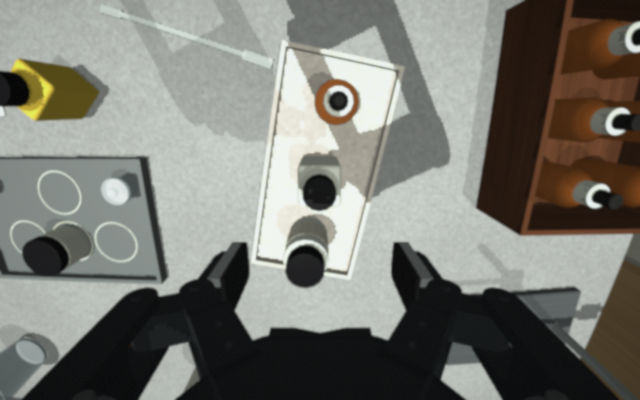

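All three stand upright in the tray: dropper (338,100), square (320,185), tub (305,262). Now the jar.

```bash
python3 -m inch '[[0,0,0,9,-25,0,95],[0,0,0,20,-60,0,95],[0,0,0,33,-97,0,95],[0,0,0,46,-135,0,95],[0,0,0,59,-173,0,95],[0,0,0,72,-211,0,95],[0,0,0,85,-249,0,95],[0,0,0,97,-285,-5,95],[0,0,0,107,-320,-15,95],[0,0,0,113,-342,-22,95],[0,0,0,115,-350,-25,95],[0,0,0,115,-351,-25,95],[0,0,0,115,-351,-25,95],[0,0,0,115,-351,-25,95]]'; python3 look.py w16 .6,-.0265,.054,.027
```

```text
clock: 21.27
position: [0.5988, -0.0251, 0.1959]
tool_rot: [[-0.999, -0.049, -0.001], [-0.049, 0.999, 0.001], [0.001, 0.001, -1.0]]
ft_force: [0.5, -0.4, 0.4]
width: 0.081
gripper_force: 0.0
tcp [ 0.5988 -0.0251  0.1959] 21.2667
.6,-.0265,.054,.027 [   0.5992   -0.0269    0.053     0.6004   -0.0268    0.0272 2092.    ]
```

```bash
python3 -m inch '[[0,0,0,0.5,-0.7,-20,95],[0,0,0,0.5,-0.7,-50,95],[0,0,0,0.5,-0.7,-80,95],[0,0,0,0.5,-0.7,-110,95],[0,0,0,0.5,-0.7,-135,95],[0,0,0,0.5,-0.7,-155,95],[0,0,0,0.5,-0.7,-165,95],[0,0,0,0.5,-0.7,-169,95],[0,0,0,0.5,-0.7,-169,95],[0,0,0,0.5,-0.7,-169,95],[0,0,0,0.5,-0.7,-169,95]]'
```

```text
clock: 22.23
position: [0.6012, -0.0272, 0.0296]
tool_rot: [[-0.999, -0.048, 0.004], [-0.048, 0.999, -0.0], [-0.004, -0.001, -1.0]]
ft_force: [-0.1, -0.3, -0.1]
width: 0.0811
gripper_force: 0.0
```

```bash
python3 -m inch '[[0,0,0,0,0,-1,95],[0,0,0,0,0,-1,95],[0,0,0,0,0,-1,40],[0,0,0,0,0,-1,40],[0,0,0,0,0,-1,40],[0,0,0,0,0,-1,40],[0,0,0,0,0,-1,40],[0,0,0,0,0,-1,40],[0,0,0,0,0,-1,40]]' 40;python3 look.py w17 .6,-.0265,.054,.027
```

```text
clock: 22.98
position: [0.6001, -0.0273, 0.0269]
tool_rot: [[-0.999, -0.047, 0.001], [-0.047, 0.999, -0.0], [-0.001, -0.0, -1.0]]
ft_force: [-0.2, 0.4, 3.2]
width: 0.0533
gripper_force: 42.5
tcp [ 0.6001 -0.0273  0.0269] 22.9833
.6,-.0265,.054,.027 [    0.5957    -0.0279     0.053      0.5875    -0.0283     0.0401
 10747.    ]
```

```bash
python3 -m inch '[[0,0,0,0,0,12,40],[0,0,0,0,0,35,40],[0,0,0,0,0,65,40],[0,0,0,-1,-6,90,40],[0,0,0,-5,-22,105,40],[0,0,0,-11,-50,110,40],[0,0,0,-18,-80,110,40],[0,0,0,-25,-110,110,40],[0,0,0,-32,-140,110,40],[0,0,0,-39,-170,110,40],[0,0,0,-46,-200,110,40],[0,0,0,-53,-230,110,40],[0,0,0,-59,-260,105,40],[0,0,0,-64,-285,95,40],[0,0,0,-67,-301,90,40],[0,0,0,-68.5,-307.5,90,40],[0,0,0,-68.5,-307.5,90,40],[0,0,0,-68.5,-307.5,90,40]]'
python3 - <<'E'
from m import *
np.set_printoptions(suppress=True,precision=4)
z=np.load("w11.npz");C,X=tops("wrist",z["p"],z["d"],{"position":z["pos"],"tool_rot":z["rot"]});print("w11",topfit(X,(.532,-.335),.062,.05,.004))
z=np.load("w6.npz");C,X=tops("wrist",z["p"],z["d"],{"position":z["pos"],"tool_rot":z["rot"]});print("w6",topfit(X,(.532,-.335),.062,.05,.004))
s=read_state();p,d=grab_frame("wrist");np.savez("w18.npz",p=p,d=d,pos=s["position"],rot=s["tool_rot"]);C,X=tops("wrist",p,d,s);cv2.imwrite("pics/w18.png",p[...,::-1])
m=(abs(X[...,2]-.062)<.004)&(np.hypot(X[...,0]-.532,X[...,1]+.335)<.07);q=X[m]
h=cv2.convexHull(q[:,:2].astype(np.float32))[:,0];print(len(q),q.min(0),q.max(0),cv2.minEnclosingCircle(h),s["position"])
E
```

```text
clock: 24.53
position: [0.5315, -0.3338, 0.1164]
tool_rot: [[-0.999, -0.048, 0.0], [-0.048, 0.999, 0.001], [-0.0, 0.001, -1.0]]
ft_force: [0.2, -1.0, -1.9]
width: 0.053
gripper_force: 42.4
w11 [   0.5284   -0.3329    0.0614    0.53     -0.3351    0.0515 5813.    ]
w6 [  0.5259  -0.287    0.0608   0.5273  -0.2865   0.0125 104.    ]
7742 [ 0.4808 -0.3852  0.0582] [ 0.5489 -0.2858  0.0634] ((0.5300937294960022, -0.33556997776031494), 0.04988240450620651) [ 0.5315 -0.3338  0.1164]
```

View pics/w18.png

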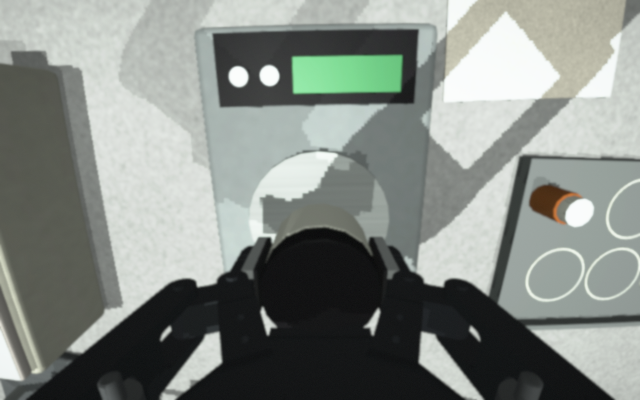

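The picture shows the jar held level above the pan, which lies at (318,215) with the display on the robot's side. I'm lowering it onto the pan centre.

```bash
python3 -m inch '[[0,0,0,-1,-1,-12,40],[0,0,0,-1,-1,-22,40],[0,0,0,-1,-1,-29,40],[0,0,0,-1,-1,-32,40],[0,0,0,-1,-1,-33,40],[0,0,0,-1,-1,-33,40],[0,0,0,-1,-1,-33,40],[0,0,0,-1,-1,-33,40]]'
```

```text
clock: 25.25
position: [0.5303, -0.3357, 0.083]
tool_rot: [[-0.999, -0.047, 0.0], [-0.047, 0.999, -0.0], [-0.0, -0.0, -1.0]]
ft_force: [-0.7, -0.0, -1.7]
width: 0.0533
gripper_force: 42.3
```

```bash
python3 -m inch '[[0,0,0,0,0,-0.7,40],[0,0,0,0,0,-0.7,40],[0,0,0,0,0,-0.7,80],[0,0,0,0,0,-0.7,90],[0,0,0,0,0,-0.7,90],[0,0,0,0,0,2,90],[0,0,0,0,0,15,90],[0,0,0,0,0,40,90],[0,0,0,0,0,75,90],[0,0,0,0,0,110,90],[0,0,0,0,0,135,90],[0,0,0,0,0,138,90],[0,0,0,0,0,138,90]]'; python3 look.py w19 .53,-.335,.110,.027
python3 - <<'E'
from m import *
z=np.load("w19.npz");C,X=tops("wrist",z["p"],z["d"],{"position":z["pos"],"tool_rot":z["rot"]})
m=(abs(X[...,2]-.062)<.004)&(np.hypot(X[...,0]-.531,X[...,1]+.335)<.06);q=X[m]
print(cv2.minEnclosingCircle(cv2.convexHull(q[:,:2].astype(np.float32))))
E
```

```text
clock: 26.33
position: [0.5314, -0.3366, 0.2261]
tool_rot: [[-0.999, -0.047, 0.006], [-0.047, 0.999, -0.005], [-0.006, -0.005, -1.0]]
ft_force: [0.2, 0.2, -0.1]
width: 0.0771
gripper_force: 0.0
tcp [ 0.5314 -0.3366  0.2261] 26.3333
.53,-.335,.110,.027 [   0.5296   -0.3367    0.109     0.5309   -0.3368    0.0271 2521.    ]
((0.5304857492446899, -0.3358447551727295), 0.05008823052048683)
```

View pics/w19.png

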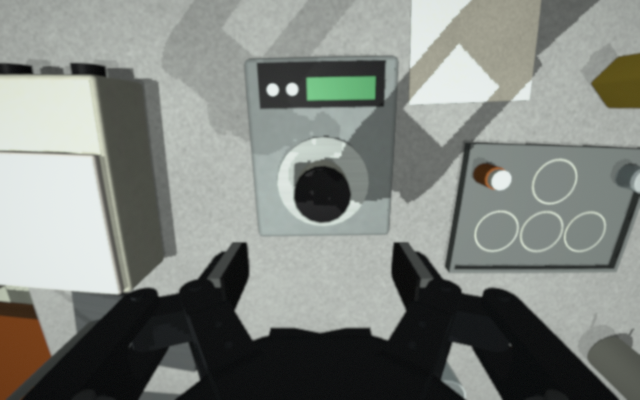

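The jar stands on the pan within about 1 mm of its centre (jar at (322,193)). Back to the tray for the square bottle.

```bash
python3 -m inch '[[0,0,0,-1,20,0,85],[0,0,0,-4,55,0,85],[0,0,0,-7,95,0,85],[0,0,0,-9,135,0,85],[0,0,0,-12,175,0,85],[0,0,0,-15,215,0,85],[0,0,0,-18,255,0,85],[0,0,0,-20,295,0,85],[0,0,0,-23,335,0,85],[0,0,0,-26,375,0,85],[0,0,0,-29,415,0,85],[0,0,0,-31,455,0,85],[0,0,0,-34,495,0,85],[0,0,0,-37,535,0,85],[0,0,0,-39,575,0,85],[0,0,0,-42,612,0,85],[0,0,0,-44,642,0,85],[0,0,0,-45,657,0,85],[0,0,0,-45,661,0,85],[0,0,0,-45,661,0,85]]'; python3 -m inch '[[0,0,0,0,0,-20,80],[0,0,0,0,0,-50,80],[0,0,0,0,0,-80,80],[0,0,0,0,0,-110,80],[0,0,0,0,0,-135,80],[0,0,0,0,0,-155,80],[0,0,0,0,0,-165,80],[0,0,0,0,0,-169,80],[0,0,0,0,0,-169,80],[0,0,0,0,0,-169,80],[0,0,0,0,0,-169,80],[0,0,0,0,0,-169,80]]'
```

```text
clock: 28.05
position: [0.4847, 0.3252, 0.2197]
tool_rot: [[-0.999, -0.049, -0.003], [-0.049, 0.999, -0.002], [0.003, -0.002, -1.0]]
ft_force: [-0.6, 0.8, -0.2]
width: 0.073
gripper_force: 0.0
clock: 29.05
position: [0.4863, 0.3257, 0.0543]
tool_rot: [[-0.999, -0.047, 0.003], [-0.047, 0.999, 0.002], [-0.003, 0.002, -1.0]]
ft_force: [-0.4, -0.9, -0.6]
width: 0.0683
gripper_force: 0.0
```

```bash
python3 -m inch '[[0,0,0,0,-0.5,-2.5,80],[0,0,0,0,-0.5,-2.5,80],[0,0,0,0,-0.5,-2.5,80],[0,0,0,0,-0.5,-2.5,30],[0,0,0,0,-0.5,-2.5,30],[0,0,0,0,-0.5,-2.5,30],[0,0,0,0,-0.5,-2.5,30],[0,0,0,0,-0.5,-2.5,30],[0,0,0,0,-0.5,-2.5,30]]' 40
```

```text
clock: 29.8
position: [0.4854, 0.3248, 0.05]
tool_rot: [[-0.999, -0.047, 0.0], [-0.047, 0.999, 0.0], [-0.0, 0.0, -1.0]]
ft_force: [0.4, 0.3, 0.1]
width: 0.0455
gripper_force: 41.9
```

```bash
python3 -m inch '[[0,0,0,0,0,12,30],[0,0,0,0,0,35,30],[0,0,0,0,0,65,30],[0,0,0,1,-8,90,30],[0,0,0,4,-30,105,30],[0,0,0,7,-60,110,30],[0,0,0,11,-92,110,30],[0,0,0,15,-125,110,30],[0,0,0,19,-158,110,30],[0,0,0,23,-191,110,30],[0,0,0,27,-224,110,30],[0,0,0,31,-257,110,30],[0,0,0,35,-290,110,30],[0,0,0,38,-320,108,30],[0,0,0,40,-342,100,30],[0,0,0,41,-352,80,30],[0,0,0,41,-353.8,58,30],[0,0,0,41,-353.8,36,30],[0,0,0,41,-353.8,20,30],[0,0,0,41,-353.8,10,30]]'; python3 -m inch '[[0,0,0,0,0,-3,30],[0,0,0,0,0,-6,30],[0,0,0,0,0,-7,30],[0,0,0,0,0,-7,30],[0,0,0,0,0,-7,30],[0,0,0,0,0,-7,30]]'
```

```text
clock: 31.47
position: [0.5246, -0.029, 0.0576]
tool_rot: [[-0.999, -0.047, -0.004], [-0.047, 0.999, 0.001], [0.004, 0.001, -1.0]]
ft_force: [-1.0, 0.8, -2.1]
width: 0.0448
gripper_force: 41.8
clock: 31.97
position: [0.5269, -0.0291, 0.0539]
tool_rot: [[-0.999, -0.047, 0.002], [-0.047, 0.999, -0.0], [-0.002, -0.0, -1.0]]
ft_force: [0.3, 0.1, -1.6]
width: 0.0457
gripper_force: 41.8
```

```bash
python3 -m inch '[[0,0,0,0,0,-1,30],[0,0,0,0,0,-2,30],[0,0,0,0,0,-2,30],[0,0,0,0,0,-2,30],[0,0,0,0,0,-2,30]]'
```

```text
clock: 32.38
position: [0.5264, -0.0291, 0.051]
tool_rot: [[-0.999, -0.047, 0.0], [-0.047, 0.999, 0.0], [-0.001, 0.0, -1.0]]
ft_force: [0.7, -0.7, 0.3]
width: 0.0454
gripper_force: 41.7
```

```bash
python3 -m inch '[[0,0,0,0,0,0,70],[0,0,0,0,0,0,80],[0,0,0,0,0,0,80],[0,0,0,0,0,2,80],[0,0,0,0,0,15,80],[0,0,0,0,0,40,80],[0,0,0,0,0,75,80],[0,0,0,0,0,110,80],[0,0,0,0,0,140,85],[0,0,0,0,0,165,85],[0,0,0,0,0,168,85],[0,0,0,0,0,168,85],[0,0,0,0,0,168,85]]'; python3 look.py w20 .5265,-.029,.104,.0165
python3 - <<'E'
from m import *
z=np.load("w20.npz");C=cam("wrist",{"position":z["pos"],"tool_rot":z["rot"]})
X,_=cloud(C,z["d"]);X=X.reshape(400,640,3)
m=(np.hypot(X[...,0]-.527,X[...,1]+.029)<.045)&(X[...,2]>.066)&(X[...,2]<.085)
print(cv2.minAreaRect(X[m][:,:2].astype(np.float32)))
E
```

```text
clock: 33.47
position: [0.5259, -0.029, 0.2181]
tool_rot: [[-0.999, -0.047, -0.001], [-0.047, 0.999, 0.0], [0.001, 0.0, -1.0]]
ft_force: [-0.1, 0.1, -0.1]
width: 0.0728
gripper_force: 0.0
tcp [ 0.5259 -0.029   0.2181] 33.4667
.5265,-.029,.104,.0165 [  0.5255  -0.0302   0.103    0.5263  -0.0299   0.0167 963.    ]
((0.5256554484367371, -0.030348561704158783), (0.04489348828792572, 0.045800868421792984), 2.845733404159546)
```

```bash
python3 -m inch '[[0,0,-0.12,-6,18,0,85],[0,0,-0.24,-16,48,0,85],[0,0,-0.36,-27,80,0,85],[0,0,-0.48,-38,110,0,85],[0,0,-0.6,-48,140,0,85],[0,0,-0.72,-58,170,0,85],[0,0,-0.84,-68,200,0,85],[0,0,-0.96,-79,230,0,85],[0,0,-1.08,-90,260,0,85],[0,0,-1.2,-101,292,0,85],[0,0,-1.32,-112,324,0,85],[0,0,-1.44,-120,350,0,85],[0,0,-1.54,-125,364,0,80],[0,0,-1.568,-126,367,0,75],[0,0,-1.568,-126,367,0,75],[0,0,-1.568,-126,367,0,75],[0,0,-1.568,-126,367,0,75]]'; python3 look.py w21 .4,.337,.109,.007 ; python3 -m inch '[[0,0,0,0,0,-20,75],[0,0,0,0,0,-50,75],[0,0,0,0,0,-80,75],[0,0,0,0,0,-110,75],[0,0,0,0,0,-135,75],[0,0,0,0,0,-152,75],[0,0,0,0,0,-159,75],[0,0,0,0,0,-159,75],[0,0,0,0,0,-159,75],[0,0,0,0,0,-159,75]]'
```

```text
clock: 34.93
position: [0.4, 0.3372, 0.2175]
tool_rot: [[-0.05, 0.999, -0.002], [0.999, 0.05, -0.002], [-0.002, -0.002, -1.0]]
ft_force: [0.0, 0.0, -0.0]
width: 0.0642
gripper_force: 0.0
tcp [0.4    0.3372 0.2175] 34.9333
.4,.337,.109,.007 [  0.3994   0.3384   0.1064   0.3992   0.3375   0.0077 185.    ]
clock: 35.82
position: [0.4015, 0.3384, 0.0617]
tool_rot: [[-0.05, 0.999, 0.003], [0.999, 0.05, 0.002], [0.002, 0.003, -1.0]]
ft_force: [0.1, 0.3, 0.5]
width: 0.0639
gripper_force: 0.0
```

```bash
python3 -m inch '[[0,0,0,-0.3,-0.3,-3,75],[0,0,0,-0.3,-0.3,-6.3,75],[0,0,0,-0.3,-0.3,-6.3,75],[0,0,0,-0.3,-0.3,-6.3,75],[0,0,0,-0.3,-0.3,-6.3,25],[0,0,0,-0.3,-0.3,-6.3,25],[0,0,0,-0.3,-0.3,-6.3,25],[0,0,0,-0.3,-0.3,-6.3,25],[0,0,0,-0.3,-0.3,-6.3,25],[0,0,0,-0.3,-0.3,-6.3,25]]' 40
```

```text
clock: 36.65
position: [0.4003, 0.3379, 0.054]
tool_rot: [[-0.05, 0.999, 0.001], [0.999, 0.05, 0.001], [0.0, 0.001, -1.0]]
ft_force: [0.8, -0.1, 2.5]
width: 0.0428
gripper_force: 40.9
```

```bash
python3 -m inch '[[0,0,0,0,0,12,25],[0,0,0,0,0,35,25],[0,0,0,0,0,65,25],[0,0,0,2,-5,95,25],[0,0,0,9,-20,118,25],[0,0,0,21,-46,125,25],[0,0,0,36,-78,125,25],[0,0,0,52,-111,125,25],[0,0,0,68,-144,125,25],[0,0,0,84,-178,125,25],[0,0,0,100,-212,125,25],[0,0,0,116,-246,125,25],[0,0,0,132,-280,125,25],[0,0,0,148,-314,125,25],[0,0,0,164,-348,125,25],[0,0,0,179,-382,125,25],[0,0,0,191,-408,125,25],[0,0,0,197,-422,120,25],[0,0,0,198.7,-426.4,100,25],[0,0,0,198.7,-426.4,75,25]]'; python3 -m inch '[[0,0,0,0,0,-20,25],[0,0,0,0,0,-40,25],[0,0,0,0,0,-57,25],[0,0,0,0,0,-67,25],[0,0,0,0,0,-71,25],[0,0,0,0,0,-72,25],[0,0,0,0,0,-72,25],[0,0,0,0,0,-72,25],[0,0,0,0,0,-72,25]]'
```

```text
clock: 38.32
position: [0.6002, -0.0904, 0.1302]
tool_rot: [[-0.048, 0.999, 0.005], [0.999, 0.048, -0.001], [-0.001, 0.005, -1.0]]
ft_force: [0.1, 0.8, -1.1]
width: 0.0429
gripper_force: 40.9
clock: 39.07
position: [0.5996, -0.0889, 0.058]
tool_rot: [[-0.05, 0.999, 0.003], [0.999, 0.05, -0.001], [-0.001, 0.003, -1.0]]
ft_force: [0.2, -0.6, -1.7]
width: 0.0427
gripper_force: 40.9
```

```bash
python3 -m inch '[[0,0,0,0,0,-1,25],[0,0,0,0,0,-1.5,25],[0,0,0,0,0,-1.5,25],[0,0,0,0,0,-1.5,25],[0,0,0,0,0,-1.5,25]]'
```

```text
clock: 39.48
position: [0.5987, -0.0888, 0.0551]
tool_rot: [[-0.05, 0.999, 0.0], [0.999, 0.05, -0.0], [-0.0, 0.0, -1.0]]
ft_force: [0.7, 0.3, -1.3]
width: 0.0428
gripper_force: 40.9
```

```bash
python3 -m inch '[[0,0,0,0.3,0.2,-0.3,25],[0,0,0,0.3,0.2,-0.6,25],[0,0,0,0.3,0.2,-0.6,25],[0,0,0,0.3,0.2,-0.6,70],[0,0,0,0.3,0.2,-0.6,80],[0,0,0,0.3,0.2,-0.6,80],[0,0,0,0.3,0.2,2,80],[0,0,0,0,0,15,80],[0,0,0,0,0,40,80],[0,0,0,0,0,75,80],[0,0,0,0,0,110,80],[0,0,0,0,0,140,85],[0,0,0,0,0,162,85],[0,0,0,0,0,164,85],[0,0,0,0,0,164,85],[0,0,0,0,0,164,85]]'; python3 look.py w22 .6,-.09,.110,.007 .527,-.029,.104,.0165
python3 - <<'E'
from h import *
z=np.load("w22.npz");C=cam("wrist",{"position":z["pos"],"tool_rot":z["rot"]})
X,_=cloud(C,z["d"]);X=X.reshape(400,640,3);D=np.hypot(X[...,0]-.6,X[...,1]+.09)
for a,b in((.1,.115),(.085,.1),(.067,.083),(.05,.067),(.02,.05)):
    m=(D<.035)&(X[...,2]>a)&(X[...,2]<b);q=X[m]
    print(a,b,len(q),q.min(0).round(4),q.max(0).round(4)) if len(q) else None
E
```

```text
clock: 40.82
position: [0.5983, -0.0887, 0.2185]
tool_rot: [[-0.05, 0.999, -0.001], [0.999, 0.05, 0.0], [0.0, -0.001, -1.0]]
ft_force: [-0.8, -0.1, -1.2]
width: 0.0727
gripper_force: 0.0
tcp [ 0.5983 -0.0887  0.2185] 40.8167
.6,-.09,.110,.007 [  0.598   -0.088    0.1071   0.5978  -0.0899   0.0075 189.    ]
.527,-.029,.104,.0165 [   0.5271   -0.0291    0.103     0.5268   -0.0294    0.0166 1152.    ]
0.1 0.115 239 [ 0.5904 -0.0962  0.1   ] [ 0.606  -0.0811  0.1106]
0.085 0.1 387 [ 0.5851 -0.1017  0.0852] [ 0.6114 -0.0756  0.1   ]
0.067 0.083 687 [ 0.5769 -0.1105  0.067 ] [ 0.6195 -0.0676  0.0829]
0.05 0.067 132 [ 0.576  -0.0877  0.05  ] [ 0.619  -0.0666  0.0669]
0.02 0.05 119 [ 0.5776 -0.0802  0.02  ] [ 0.6177 -0.0666  0.0498]
```

```bash
python3 -m inch '[[0,0,0,-1,18,0,90],[0,0,0,-4,50,0,90],[0,0,0,-6,88,0,90],[0,0,0,-9,126,0,90],[0,0,0,-11,164,0,90],[0,0,0,-14,202,0,90],[0,0,0,-17,240,0,90],[0,0,0,-19,278,0,90],[0,0,0,-22,316,0,90],[0,0,0,-25,352,0,90],[0,0,0,-27,382,0,90],[0,0,0,-28,397,0,90],[0,0,0,-28,401,0,90],[0,0,0,-28,401,0,90],[0,0,0,-28,401,0,90],[0,0,0,-28,401,0,90]]'; python3 look.py w23 .569,.3132,.101,.021; python3 -m inch '[[0,0,0,0,0,-20,90],[0,0,0,0,0,-50,90],[0,0,0,0,0,-80,90],[0,0,0,0,0,-110,90],[0,0,0,0,0,-135,90],[0,0,0,0,0,-155,90],[0,0,0,0,0,-163,90],[0,0,0,0,0,-166,90],[0,0,0,0,0,-166,90],[0,0,0,0,0,-166,90],[0,0,0,0,0,-166,90],[0,0,0,0,0,-166,90]]'
```

```text
clock: 42.2
position: [0.5711, 0.3103, 0.2187]
tool_rot: [[-0.048, 0.999, -0.0], [0.999, 0.048, -0.001], [-0.001, -0.0, -1.0]]
ft_force: [-0.2, -0.1, -0.6]
width: 0.0771
gripper_force: 0.0
tcp [0.5711 0.3103 0.2187] 42.2
.569,.3132,.101,.021 [   0.5689    0.3142    0.1       0.569     0.3133    0.0208 1511.    ]
clock: 43.25
position: [0.5718, 0.3127, 0.0552]
tool_rot: [[-0.05, 0.999, 0.003], [0.999, 0.05, 0.001], [0.001, 0.004, -1.0]]
ft_force: [0.2, 0.2, 0.4]
width: 0.077
gripper_force: 0.0
```

```bash
python3 -m inch '[[0,0,0,-0.8,-0.3,-3,90],[0,0,0,-0.8,-0.3,-3,90],[0,0,0,-0.8,-0.3,-3,90],[0,0,0,-0.8,-0.3,-3,40],[0,0,0,-0.8,-0.3,-3,40],[0,0,0,-0.8,-0.3,-3,40],[0,0,0,-0.8,-0.3,-3,40],[0,0,0,-0.8,-0.3,-3,40],[0,0,0,-0.8,-0.3,-3,40]]' 40
```

```text
clock: 44.0
position: [0.57, 0.3121, 0.0502]
tool_rot: [[-0.05, 0.999, 0.001], [0.999, 0.05, 0.0], [0.0, 0.001, -1.0]]
ft_force: [-0.4, 0.6, 1.2]
width: 0.0511
gripper_force: 41.3
```

```bash
python3 -m inch '[[0,0,0,0,0,15,40],[0,0,0,0,0,35,40],[0,0,0,0,-5,60,40],[0,0,0,2,-20,70,40],[0,0,0,4,-45,70,40],[0,0,0,7,-75,70,40],[0,0,0,10,-110,70,40],[0,0,0,13,-145,70,40],[0,0,0,17,-180,70,40],[0,0,0,21,-212,70,40],[0,0,0,24,-240,70,40],[0,0,0,26,-260,65,40],[0,0,0,26,-268.5,50,40],[0,0,0,26,-268.5,32,40],[0,0,0,26,-268.5,18,40],[0,0,0,26,-268.5,9,40],[0,0,0,26,-268.5,5,40],[0,0,0,26,-268.5,3,40],[0,0,0,26,-268.5,3,40],[0,0,0,26,-268.5,3,40]]'; python3 -m inch '[[0,0,0,0,0,-0.5,40],[0,0,0,0,0,-0.5,40],[0,0,0,0,0,-0.5,40],[0,0,0,0,0,-0.5,40]]'
```

```text
clock: 45.67
position: [0.5964, 0.0435, 0.054]
tool_rot: [[-0.05, 0.999, 0.002], [0.999, 0.05, -0.0], [-0.0, 0.002, -1.0]]
ft_force: [0.1, -0.8, -1.6]
width: 0.0513
gripper_force: 41.2
clock: 46.0
position: [0.5961, 0.0435, 0.053]
tool_rot: [[-0.05, 0.999, 0.001], [0.999, 0.05, -0.0], [-0.0, 0.001, -1.0]]
ft_force: [0.3, 0.5, -1.8]
width: 0.0511
gripper_force: 41.2
```

```bash
python3 -m inch '[[0,0,0,0,0,-1,40],[0,0,0,0,0,-1.8,40],[0,0,0,0,0,-1.8,40],[0,0,0,0,0,-1.8,40]]'; python3 -m inch '[[0,0,0,0,0,0,80],[0,0,0,0,0,0,90],[0,0,0,0,0,0,90],[0,0,0,0,0,2,90],[0,0,0,0,0,15,90],[0,0,0,0,0,40,90],[0,0,0,0,0,75,90],[0,0,0,0,0,110,90],[0,0,0,0,0,140,90],[0,0,0,0,0,165,90],[0,0,0,0,0,168,90],[0,0,0,0,0,168,90],[0,0,0,0,0,168,90]]'; python3 look.py w24 .595,.044,.102,.021
```

```text
clock: 46.33
position: [0.596, 0.0435, 0.0512]
tool_rot: [[-0.05, 0.999, 0.001], [0.999, 0.05, 0.0], [-0.0, 0.001, -1.0]]
ft_force: [-0.5, -0.5, 3.0]
width: 0.0513
gripper_force: 41.4
clock: 47.42
position: [0.5956, 0.0434, 0.2186]
tool_rot: [[-0.05, 0.999, -0.0], [0.999, 0.05, -0.0], [-0.0, -0.0, -1.0]]
ft_force: [-0.0, 0.4, -0.9]
width: 0.0765
gripper_force: 0.0
tcp [0.5956 0.0434 0.2186] 47.4167
.595,.044,.102,.021 [   0.595     0.0456    0.101     0.5952    0.0446    0.0211 1518.    ]
```

```bash
python3 -m inch '[[0,0,0,-15,15,30,90],[0,0,0,-40,40,60,90],[0,0,0,-70,70,60,90],[0,0,0,-100,100,60,90],[0,0,0,-130,130,60,90],[0,0,0,-160,160,60,90],[0,0,0,-190,190,60,90],[0,0,0,-220,220,60,90],[0,0,0,-245,245,60,90],[0,0,0,-250,260,60,90],[0,0,0,-250,260,60,90],[0,0,0,-250,260,60,90]]'
python3 - <<'E'
from m import *
np.set_printoptions(suppress=True,precision=4)
for n in("top","side"):
    a=np.load(n+"0.npz");p,d=grab_frame(n)
    X0=tops(n,a["p"],a["d"])[1];C,X=tops(n,p,d)
    for o,(c,h,r) in OBJ.items():
        if o=="jar": continue
        f0,f=topfit(X0,c,h,r),topfit(X,c,h,r);print(n,o,"moved mm",None if f0 is None or f is None else ((f-f0)[[0,1,2,3,4]]*1000).round(1))
    print("jar",topfit(X,(.53,-.335),.110,.027))
    cv2.imwrite(f"pics/{n}1.png",p[...,::-1])
    sm=np.abs(p.astype(int)-a["p"]).sum(2)
p=cv2.imread("pics/side1.png");cv2.imwrite("pics/side1c.png",cv2.resize(p[140:400,140:520],None,fx=2,fy=2))
E
```

```text
clock: 48.47
position: [0.3448, 0.3036, 0.2768]
tool_rot: [[-0.052, 0.999, -0.003], [0.999, 0.052, -0.003], [-0.003, -0.003, -1.0]]
ft_force: [0.7, -0.8, -0.3]
width: 0.0767
gripper_force: 0.0
top tub moved mm [0.6 0.2 0.1 0.7 0.6]
top drop moved mm [-0.6 -0.9 -0.2 -0.2 -1.3]
top sq moved mm [-0.4 -0.6  0.2 -0.4 -0.2]
jar [  0.5335  -0.3341   0.1094   0.5336  -0.3348   0.0275 338.    ]
side tub moved mm [ 0.7 -0.1 -0.   0.8  0.4]
side drop moved mm [-0.8 -0.3 -0.3 -1.   0.9]
side sq moved mm [-0.3 -0.1 -0.  -0.8 -1. ]
jar [  0.5296  -0.338    0.1079   0.5318  -0.3362   0.0274 947.    ]
```

View pics/side1c.png

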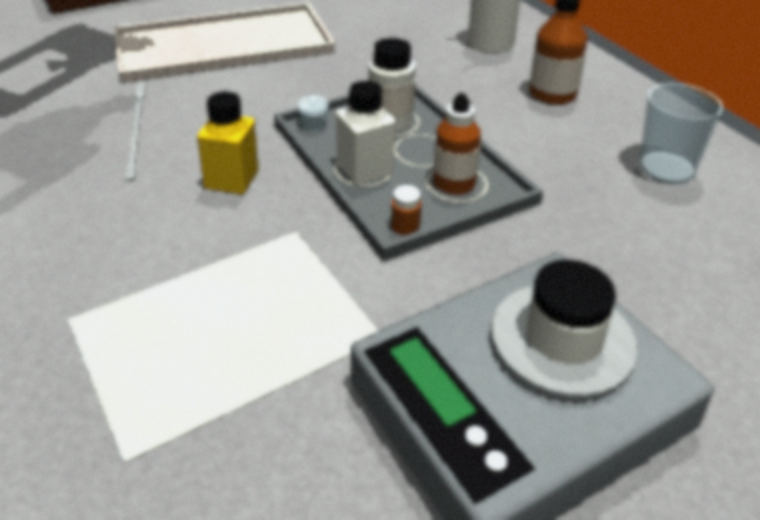

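The picture shows the jar on the pan centre (572,310). The tub (390,90), square bottle (365,135) and dropper (458,150) are back on their rings within about 1 mm. The vial and weighing bottle look untouched and the tray is empty.

```bash
python3 -c "
from workcell import sign_off
print(sign_off())"
```

```text
the job is handed in; nothing more can be done
None
```

The job is done and handed in at about 48 s of the 134 s: the jar stands within about 1 mm of the pan's centre, the three containers are back upright on the rack within about 1 mm of where they stood, and the two little vessels look untouched.

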